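# Sort the carvings into their trays

## Task

Sort the five loose wood carvings on the bench into the three trays, each tray being for the kind shown by the small sample glued to its ledge: the two people in the tray with the little man, the sheep and the lamb in the tray with the little sheep, and the feeding trough in the tray with the little trough. Each must stand upright and flat on its tray's floor, and the wax jar and the cork block among them must be left where they are.

Things in the scene. Friction and masses are not known exactly. Their poses are not given: they have to be found in the camera images.
- shepherd: loose pale-wood carving of a standing man with a broad-brimmed hat, 72 mm tall; origin at the centre of its underside, z up. Round foot 40 mm across and 7 mm high; above it a round robe, 33 mm across at 9 mm height narrowing to 31 mm at 44 mm height (grip it there, from any side); hat brim 30 mm across. Stands upright at the start
- woman: loose pale-wood carving of a standing veiled woman, 62 mm tall, no hat; origin at the centre of its underside, z up. Round foot 42 mm across and 6 mm high; round robe 36 mm across at 8 mm height narrowing to 32 mm at 36 mm height (grip it there, closing along its y: a veil bulges at the back, +x, and a small bundle at the front, -x). Stands upright at the start
- sheep: loose pale-wood carving of a sheep on four legs, 63 mm long, 28 mm wide, 51 mm tall; origin on the bench level under its middle, z up, head towards its -x. Flat-sided body 28 mm wide (along y) from x = -20 to +26 mm and from 15 to 41 mm height (grip it there across y). Stands upright at the start
- lamb: loose pale-wood carving of a lamb lying on its belly, no legs under it, 54 mm long, 28 mm wide, 41 mm tall; origin on the bench level under its middle, z up, head towards its -x. Flat-sided body 28 mm wide (along y) from x = -21 to +25 mm and from 0 to 28 mm height (grip it there across y)
- manger: loose pale-wood feeding trough on crossed legs, 56 mm long (along x), 36 mm wide (along y), 42 mm tall, open at the top; origin at the centre of its underside, z up. Trough side walls from 17 to 42 mm height, outer faces 36 mm apart (grip across y)
- tray_people: dark wooden tray for human figures, fixed to the bench. Box 110 (x) x 160 mm (y), walls 5 mm, rim 14 mm and floor 5 mm above the bench; origin at the centre of the box's underside, z up. A ledge 14 mm high on its +x side, 70 mm wide, out to x = 95 mm, carries the glued sample at x = 76 mm: a small man in a hat, two-thirds size, top 61 mm up. +x points away from the robot, within 0.2 rad
- tray_animals: dark wooden tray for animals, fixed to the bench. Box 110 (x) x 160 mm (y), walls 5 mm, rim 14 mm and floor 5 mm above the bench; origin at the centre of the box's underside, z up. A ledge 14 mm high on its +x side, 70 mm wide, out to x = 95 mm, carries the glued sample at x = 76 mm: a small standing sheep, two-thirds size, top 47 mm up. +x points away from the robot, within 0.2 rad
- tray_furniture: dark wooden tray for furniture pieces, fixed to the bench. Box 110 (x) x 160 mm (y), walls 5 mm, rim 14 mm and floor 5 mm above the bench; origin at the centre of the box's underside, z up. A ledge 14 mm high on its +x side, 70 mm wide, out to x = 95 mm, carries the glued sample at x = 76 mm: a small feeding trough, two-thirds size, top 41 mm up. +x points away from the robot, within 0.2 rad
- wax_jar: bystander: closed amber glass jar with a steel lid, 42 mm across, 52 mm tall, loose, standing among the carvings; origin at the centre of its underside. Not to be moved
- cork_block: bystander: plain cork sanding block, 50 x 32 x 26 mm tall, loose, lying among the carvings; origin at the centre of its underside. Not to be moved
There are look-alikes about, which are no part of the job. What is shaped like the sheep but blue or red is not meant.

How it is judged:
By the outcome, as a careful person would: the job done as asked, in the order asked, and still so for the second after the job is handed in, with the robot touching nothing.
It also fails if it takes over 138 s, if anything falls off the work surface, if the arm or the gripper's body presses on something with over 40 N, if the wrist force passes 120 N, or if a joint passes its speed limit or range.

## Robot

A 6-joint arm with a two-finger parallel gripper is mounted at the origin on the work surface. World frame = base frame: x ahead of the robot, y to its left, z up, the work surface at z = 0. Lengths are in m, angles in degrees, forces in N, time in s.
With the tool pointing down it reaches from about 0.35 to 0.875 m from the base axis. Payload 4.2 kg.
Tool frame: the origin (TCP) lies on the front face of the gripper's body, between the roots of the fingers; the fingertips stand finger_overhang ahead of it and the grasp point (between the pads) lies 51 mm ahead of it (finger_overhang is the distance from the TCP to the fingertips, in m); z points along the fingers, y is the line along which they close (so a half turn about z gives the same grasp; the last joint's range is limited). The gripper opens to 87 mm and grips with 3 to 60 N. Pads are 19 mm wide; open, the fingers measure 117 mm over their backs; the gripper's body (75 mm by 190 mm) begins 51 mm behind the grasp point.
Start: joints at [91.822, 22.042, 0.453, 0, -68.411, -14.817], TCP at [0.141, 0.609, 0.292] pointing down, gripper open.
Joint ranges: [-179.83, 179.83], [-69.29, 118.12], [-61.27, 80.66], [-181.25, 117.63], [-171.15, -9.14], [-177.46, 177.46]. Speed limits (degrees/s): [159.86, 159.86, 180, 180, 180, 180].

## Interface

Orientations are given as a 3x3 rotation matrix whose columns are the frame's x, y, z axes.
In Python, from station import sense, capture, camera_model, finish_job, finger_overhang gives the robot as it stands. The module is installed in compiled form; this text tells all that it offers.
- The arm moves only by the tool jog_arm, never from a script. Its argument "rows" is a list that holds one entry, the list of rows, each a list of 4 numbers: the shift along the tool's x, y, z in m, then the turn about the tool's z in rad. A call has 1 to 20 rows; each row shifts and turns the commanded pose from where the row before left it, along the tool's axes as they then stand; what a row does not reach is not made up. A row lasts 1/8 s, in which the tool goes at most 62.5 mm and 10.7 degrees, less where a joint would pass 70% of its speed; a pose out of reach is approached as far as the arm can. A call is refused whole if a number of a shift passes 0.0625 or a number of a turn 0.188, either way. A call with a gripper value outside its range is refused whole. "claw" is the opening, from 0 (shut) to 1 (fully open), set as the call begins (left out, the last holds). The fingers move at their own pace and stop on an object; the grip force is fixed at half the most. Time passes only in rows, so rows that do not move let the fingers close. It gives the time, the measured TCP pose, the force, the opening and the grip force at its end, in the units of the state.
- sense(): the state, without advancing time (a new reading comes with each control period).
- capture(name): name is "side" or "top"; returns the picture (420x560x3 uint8, red, green, blue); there is no depth.
- camera_model(name): a dict with "fovy" (degrees; the focal length in pixels is half the picture's height over the tangent of half this angle, whatever the lens; pixels are square), "cx", "cy" (the principal point, pixels), "k1" (the pictures are not rectified: a ray, as slopes to the right and down, at radius r is drawn at 1 + k1 r^2 times it, then the intrinsics apply), "eye" and "rotation" of the camera in the world. Camera axes: x right, y down, z forward; pixel columns grow to the right and rows downward; lengths in m; the calibration is good to about 2 mm. A picture is of the moment at which its call begins. camera_model takes no time and is no camera call.
- finish_job(): hands the job in; it is judged then, once.
The state is a dict: "time_s": time; "joints": joint angles; "joint_velocities": joint speeds; "effort": joint torques, N m; "tcp_pos": TCP position; "ee_rot": TCP orientation; "wrist_force": force on the tool from outside, world axes, zero at the start; "moment": the same for the moment, N m; "gripper_width": opening from 0.0 (shut) to 1.0 (fully open); "gripper_force": force on a finger pad.
Only numpy, scipy, OpenCV 4.12 (cv2) and the standard library are available. Lean on these libraries where they do the work, as an engineer would, in place of code of your own. Each camera call takes 0.05 s, during which the arm holds its last target. There are 200 camera calls.

## Working session

There is one attempt and no reset: what is moved stays moved. The work goes in short steps, Python scripts to look and compute and a tool call to move; the robot and the scene stay as the last step left them, time stands still between calls to the robot, and variables do not carry over. Pictures are saved under pics/ and viewed, at most 14 in all, crops included, and the job is handed in when it is done.

Besides the shell and the picture viewer there is one more tool, called after "Emit:" as name([rows], argument=value, ...), one row to a line, values as JSON. jog_arm: Moves the arm, as the interface text tells. Its arguments: {"type":"object","properties":{"rows":{"type":"array"},"claw":{"type":"number"}},"required":["rows"]}

```bash
mkdir -p pics; python3 - <<'E'
from station import *
import cv2
for n in("top","side"):
    cv2.imwrite(f"pics/{n}0.png",cv2.cvtColor(capture(n),cv2.COLOR_RGB2BGR)); print(n,camera_model(n))
s=sense();print(s["time_s"],s["tcp_pos"],s["ee_rot"],s["gripper_width"],finger_overhang)
E
```

```text
top {'fovy': 43.58886140877844, 'cx': 273.81054460668526, 'cy': 221.88563866340832, 'k1': -0.17438202654951315, 'eye': array([ 0.24022595, -0.00773139,  1.27023197]), 'rotation': array([[-4.65330941e-03, -9.84483028e-01,  1.75418115e-01],
       [-9.99988939e-01,  4.70131872e-03, -1.41886394e-04],
       [-6.85011721e-04, -1.75416835e-01, -9.84494015e-01]])}
side {'fovy': 47.305928089511994, 'cx': 284.21680546083286, 'cy': 204.98464623445906, 'k1': 0.02231907166338407, 'eye': array([ 0.08708935, -0.59933806,  0.75123668]), 'rotation': array([[ 0.84566082, -0.37897074,  0.37581772],
       [-0.53371793, -0.60272626,  0.59318313],
       [ 0.00171616, -0.70221238, -0.71196546]])}
0.1 [0.14041042 0.60860978 0.29129391] [[ 9.74368634e-01 -2.24956998e-01 -3.38785539e-04]
 [-2.24957231e-01 -9.74366765e-01 -1.91079931e-03]
 [ 9.97463081e-05  1.93803517e-03 -9.99998117e-01]] 1.0045849837979806 0.0697
```

View pics/top0.png

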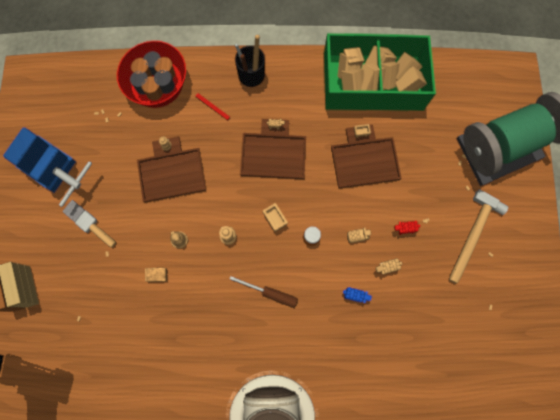

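View pics/side0.png

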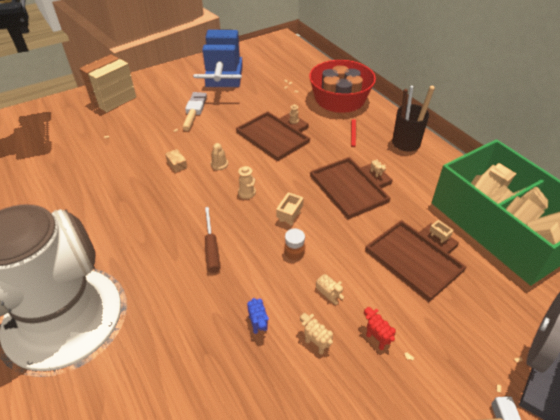

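The top view shows three trays, left to right: man (171,175), sheep (273,157), trough (366,163). The pieces are the woman (179,238), shepherd (227,235), manger (275,217), jar (312,235), lamb (358,236), sheep (388,267) and cork (155,275). I'll enlarge for detail.

```bash
cat > h.py <<'E'
import numpy as np, cv2
from station import *
def K(n):
    m=camera_model(n); f=210/np.tan(np.radians(m["fovy"]/2)); return m,f
def ray(n,u,v):
    m,f=K(n); d=np.array([(u-m["cx"])/f,(v-m["cy"])/f]); p=d.copy()
    for _ in range(20): p=d/(1+m["k1"]*(p@p))
    return m["eye"],m["rotation"]@np.r_[p,1]
def at(n,u,v,z):
    e,r=ray(n,u,v); return (e+r*(z-e[2])/r[2])[:2]
def proj(n,P):
    m,f=K(n); c=(np.atleast_2d(P)-m["eye"])@m["rotation"]; p=c[:,:2]/c[:,2:]
    p=p*(1+m["k1"]*(p**2).sum(1,keepdims=True)); return p*f+[m["cx"],m["cy"]]
def crop(n,x,y,w,h,s,out,img=None):
    a=capture(n) if img is None else img
    c=cv2.resize(a[y:y+h,x:x+w],None,fx=s,fy=s,interpolation=cv2.INTER_CUBIC)
    for i in range(0,w,10): 
        cv2.line(c,(i*s,0),(i*s,12 if i%50 else 24),(255,255,255),1)
    for i in range(0,h,10): cv2.line(c,(0,i*s),(12 if i%50 else 24,i*s),(255,255,255),1)
    cv2.imwrite(f"pics/{out}.png",c[:,:,::-1])
E
python3 - <<'E'
from h import *
a=cv2.imread("pics/top0.png")[:,:,::-1]; b=cv2.imread("pics/side0.png")[:,:,::-1]
crop("top",130,190,160,100,5,"t1",a)
crop("top",290,205,150,100,5,"t2",a)
crop("top",130,110,280,100,2,"t3",a) if 0 else None
crop("side",150,130,160,120,5,"s1",b)
crop("side",230,230,160,120,5,"s2",b)
E
```

```text
(no output)
```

View pics/t1.png

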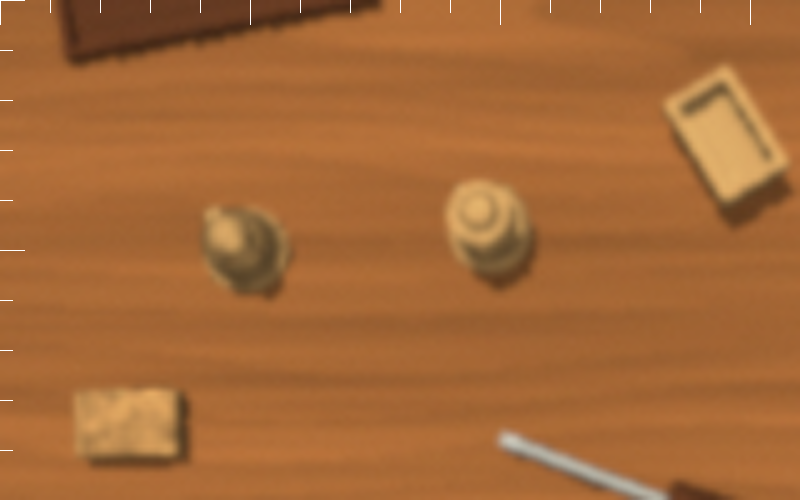

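View pics/t2.png

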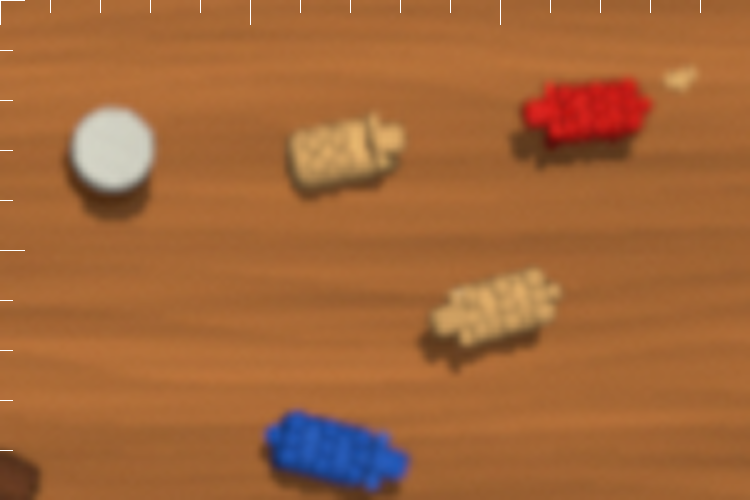

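View pics/s1.png

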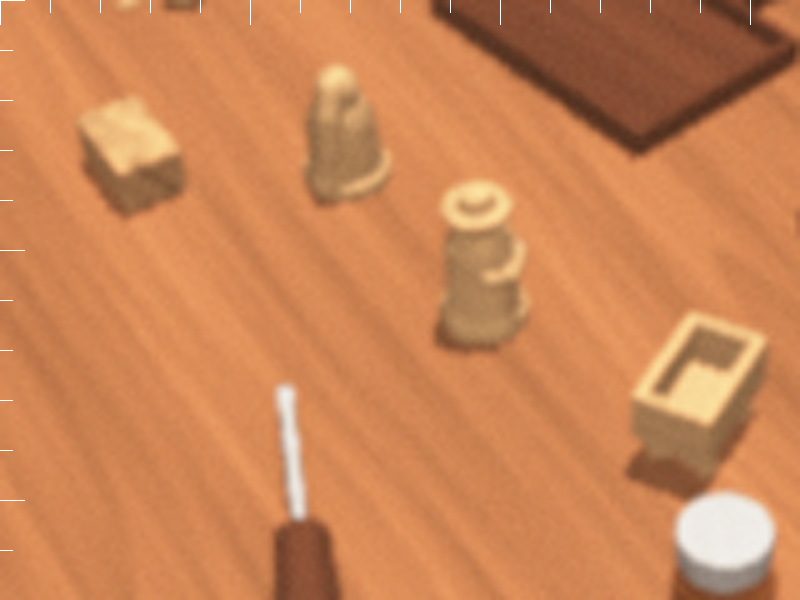

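View pics/s2.png

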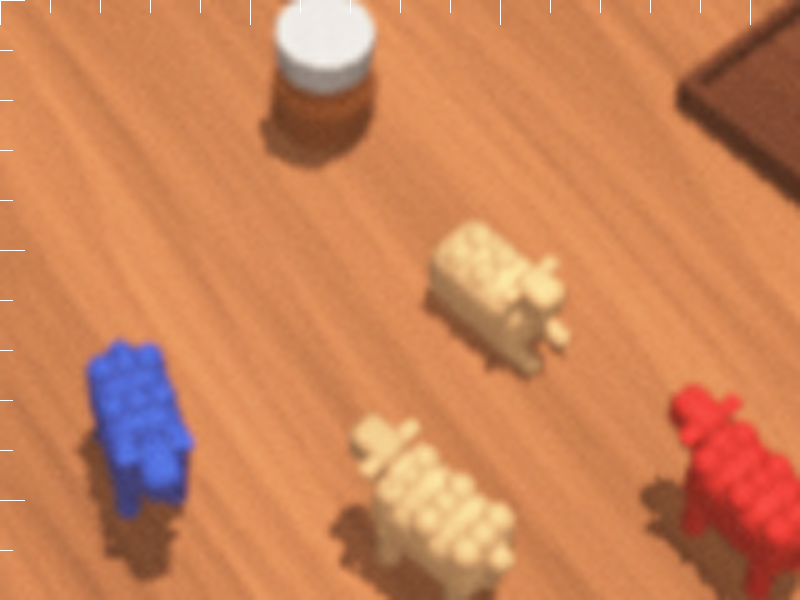

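The woman's head leans up-left at top-pixel (176,237) with her veil bulge at up-left (173,233). The shepherd's hat is at (226,232) and the manger stands upright. The lamb's attitude is unclear, so I'll zoom in on it.

```bash
python3 - <<'E'
from h import *
a=cv2.imread("pics/top0.png"); b=cv2.imread("pics/side0.png")
f=lambda i,x,y,w,h:cv2.resize(i[y:y+h,x:x+w],(400,300),interpolation=cv2.INTER_CUBIC)
cv2.imwrite("pics/z.png",np.vstack([np.hstack([f(a,340,222,40,30),f(b,310,270,40,30)]),np.hstack([f(a,370,252,40,30),f(b,298,310,48,36)])]))
E
```

```text
(no output)
```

View pics/z.png

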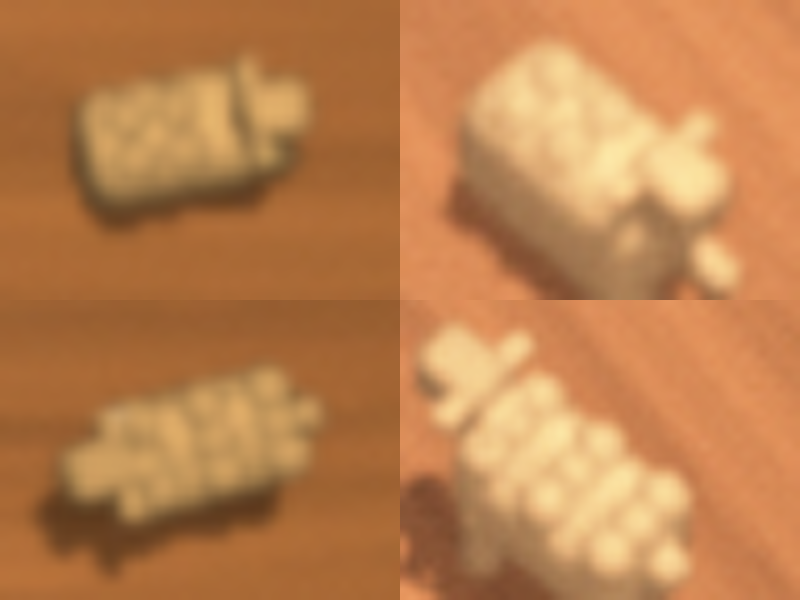

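The lamb lies upright on its belly with its head to the right in the top view, and the sheep's head is to the left. Now the measured positions.

```bash
python3 - <<'E'
from h import *
A=lambda L,z,n="top":np.array([at(n,u,v,z) for u,v in L])
ang=lambda d:np.degrees(np.arctan2(d[1],d[0]))
for n,L in dict(people=[(138,161),(201,150),(206,191),(145,201)],animals=[(243,135),(306,136),(305,179),(241,177)],furn=[(332,147),(392,139),(400,180),(339,188)]).items():
    p=A(L,.014); x=(p[0]+p[1]-p[2]-p[3])/2; y=(p[0]+p[3]-p[1]-p[2])/2
    print(n,p.mean(0).round(4),"size",np.hypot(*x).round(3),np.hypot(*y).round(3),"angx",ang(x).round(1),"angy-90",(ang(y)-90).round(1))
p=A([(130+x/5,190+y/5) for x,y in[(663,103),(725,65),(790,165),(730,207)]],.042)
l=(p[0]+p[1]-p[2]-p[3])/2; print("manger",p.mean(0).round(4),np.hypot(*l).round(3),"long",ang(l).round(1), np.hypot(*(p[0]-p[1])).round(3))
p=A([(380.5,263.5),(383,273),(399.5,269),(397,259.5)],.041);l=(p[0]+p[1]-p[2]-p[3])/2;print("sheep body",p.mean(0).round(4),np.hypot(*l).round(3),"head",ang(l).round(1),np.hypot(*(p[0]-p[1])).round(3))
p=A([(349.5,237),(365.5,234.2)],.028);print("lamb body",p.mean(0).round(4),"head",ang(p[1]-p[0]).round(1))
print("shep hat",at("top",225.6,231.6,.072),at("side",245.3,170,.068), "foot",at("side",246.6,195.5,.0035))
print("woman foot",at("top",179.4,240.4,.003),"head",at("top",176,236.5,.062),at("side",217,145,.060),"veil",at("top",172.8,233,.03))
print("jar",at("top",312.6,234.8,.052),"cork",at("top",155.5,274.5,.026))
E
```

```text
people [0.5824 0.2442] size 0.106 0.158 angx 10.2 angy-90 9.2
animals [ 0.6296 -0.0085] size 0.111 0.158 angx -2.2 angy-90 -1.7
furn [ 0.6117 -0.2388] size 0.108 0.155 angx 7.7 angy-90 7.8
manger [ 0.471  -0.0117] 0.059 long 32.2 0.035
sheep body [ 0.3514 -0.2823] 0.041 head 102.7 0.023
lamb body [ 0.4271 -0.2088] head -80.5
shep hat [0.43143238 0.10373824] [0.43325682 0.10413981] foot [0.42654882 0.09352484]
woman foot [0.42104659 0.22363693] head [0.42186461 0.22114684] [0.42442714 0.22348961] veil [0.4352116  0.23523218]
jar [ 0.42605351 -0.09884933] cork [0.33554482 0.27544814]
```

```bash
python3 - <<'E'
from h import *
a=cv2.imread("pics/top0.png"); b=cv2.imread("pics/side0.png")
f=lambda i,x,y,w,h:cv2.resize(i[y:y+h,x:x+w],(400,400),interpolation=cv2.INTER_CUBIC)
cv2.imwrite("pics/z2.png",np.hstack([f(a,164,224,30,30),f(b,203,138,36,36)]))
print(proj("top",[[.421,.223,0],[.421,.223,.062]]),proj("side",[[.421,.223,0],[.421,.223,.062]]))
E
```

```text
[[179.87212388 240.59019464]
 [175.20827597 236.86769031]] [[218.27747453 165.43232491]
 [215.67134367 144.91811284]]
```

View pics/z2.png

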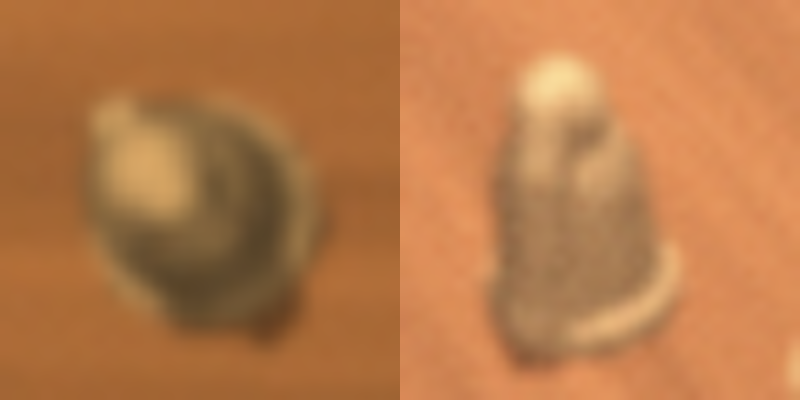

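```bash
cat >> h.py <<'E'
def plan(x,y,L,gz=None):
    "turn (tool z, rad) then shift in the turned tool axes to bring grasp point over x,y with closing line at L deg"
    s=sense(); R=s["ee_rot"]; p=s["tcp_pos"]; a=np.degrees(np.arctan2(R[1,0],R[0,0]))
    t=L+90-180*(L+90>100)
    if t-a>180:t-=360
    if a-t>180:t+=360
    c,sn=np.cos(np.radians(t)),np.sin(np.radians(t)); d=np.array([x,y])-p[:2]
    print("t",round(s["time_s"],2),"turn %.3f"%-np.radians(t-a),"shift x %.4f y %.4f"%(c*d[0]+sn*d[1],sn*d[0]-c*d[1]),"z %.4f"%p[2],
      "" if gz is None else "down %.4f"%(p[2]-gz-.051),"j6 %.0f"%s["joints"][5],"grip %.2f %.1f"%(s["gripper_width"],s["gripper_force"]))
E
python3 -c "
from h import *
plan(.432,.103,10,.032)"
```

```text
t 0.1 turn -1.972 shift x -0.5486 y 0.1994 z 0.2913 down 0.2083 j6 -15 grip 1.00 0.0
```

```bash
sed -i 's/t=L+90-180.*/t=(L+240)%180-150/' h.py
python3 -c "
from h import *
plan(.432,.103,10,.032)"
```

```text
t 0.1 turn 1.169 shift x 0.5486 y -0.1994 z 0.2913 down 0.2083 j6 -15 grip 1.00 0.0
```

Emit:
jog_arm([
  [[0,0,0,0.167],[0,0,0,0.167],[0,0,0,0.167],[0,0,0,0.167],[0,0,0,0.167],[0,0,0,0.167],[0,0,0,0.167],[0.0457,-0.0166,0.007,0],[0.0457,-0.0166,0.007,0],[0.0457,-0.0166,0.007,0],[0.0457,-0.0166,0.007,0],[0.0457,-0.0166,0.007,0],[0.0457,-0.0166,0.007,0],[0.0457,-0.0166,0.007,0],[0.0457,-0.0166,0.007,0],[0.0457,-0.0166,0.007,0],[0.0457,-0.0166,0.007,0],[0.0457,-0.0166,0.007,0],[0.0457,-0.0166,0.007,0]],
])

```text
time_s: 2.48
tcp_pos: [0.4326, 0.1021, 0.208]
ee_rot: [[0.174, -0.985, -0.0], [-0.985, -0.174, 0.0], [-0.0, 0.0, -1.0]]
wrist_force: [-0.1, 0.8, 0.4]
gripper_width: 0.999
gripper_force: 0.0
```

```bash
python3 -c "
from h import *
plan(.432,.103,10,.032)
crop('side',150,90,160,120,5,'s3')"
```

```text
t 2.48 turn 0.001 shift x -0.0010 y 0.0004 z 0.2080 down 0.1250 j6 -24 grip 1.00 0.0
```

View pics/s3.png

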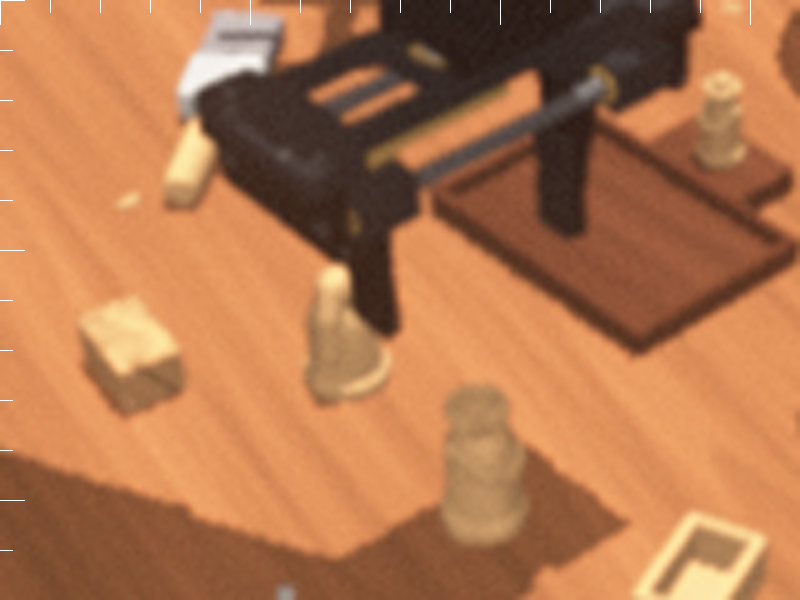

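The gripper is above the shepherd at crop (480,400), with fingers fore and aft of him and all clear. I'll lower and close.

Emit:
jog_arm([
  [[-0.001,0,0.02,0],[0,0,0.025,0],[0,0,0.025,0],[0,0,0.025,0],[0,0,0.02,0],[0,0,0.01,0],[0,0,0,0]],
])

```text
time_s: 3.4
tcp_pos: [0.4317, 0.1045, 0.0828]
ee_rot: [[0.174, -0.985, -0.001], [-0.985, -0.174, -0.001], [0.001, 0.001, -1.0]]
wrist_force: [-1.0, -0.3, 0.6]
gripper_width: 0.999
gripper_force: 0.0
```

Emit:
jog_arm([
  [[0,0,0,0],[0,0,0,0],[0,0,0,0],[0,0,0,0],[0,0,0,0],[0,0,0,0]],
], claw=0)

```text
time_s: 4.15
tcp_pos: [0.432, 0.1046, 0.0833]
ee_rot: [[0.174, -0.985, -0.0], [-0.985, -0.174, -0.0], [0.0, 0.0, -1.0]]
wrist_force: [0.4, 0.1, 0.3]
gripper_width: 0.406
gripper_force: 0.0
```

Emit:
jog_arm([
  [[0,0,-0.01,0],[0,0,-0.02,0],[0,0,-0.03,0],[0,0,-0.03,0],[0,0,-0.01,0]],
])

```text
time_s: 4.78
tcp_pos: [0.4326, 0.105, 0.1854]
ee_rot: [[0.174, -0.985, 0.004], [-0.985, -0.174, 0.002], [-0.002, -0.004, -1.0]]
wrist_force: [0.3, 0.2, -0.1]
gripper_width: 0.361
gripper_force: 30.0
```

```bash
python3 -c "
from h import *
plan(.5886,.2077,9.7,.038)"
```

```text
t 4.78 turn 0.006 shift x -0.0749 y -0.1711 z 0.1854 down 0.0964 j6 -25 grip 0.36 30.0
```

Emit:
jog_arm([
  [[-0.0075,-0.017,0,0.003],[-0.015,-0.034,0,0.003],[-0.015,-0.034,0,0],[-0.015,-0.034,0,0],[-0.015,-0.034,0,0],[-0.0074,-0.018,0.01,0],[0,0,0.025,0],[0,0,0.025,0],[0,0,0.02,0],[0,0,0,0],[0,0,0,0]],
])

```text
time_s: 6.15
tcp_pos: [0.5881, 0.2075, 0.1037]
ee_rot: [[0.168, -0.986, 0.001], [-0.986, -0.168, 0.0], [0.0, -0.001, -1.0]]
wrist_force: [-0.0, 0.9, 0.0]
gripper_width: 0.359
gripper_force: 30.0
```

```bash
python3 -c "
from h import *
plan(.5886,.2077,9.7,.038)
print(proj('side',[[.5886,.2077,z] for z in (.005,.01,.02,.077)]), sense()['wrist_force'])
crop('side',220,60,130,100,6,'s4')"
```

```text
t 6.15 turn -0.000 shift x -0.0001 y -0.0005 z 0.1037 down 0.0147 j6 -25 grip 0.36 30.0
[[281.05385451 143.96854517]
 [281.04781556 142.37626655]
 [281.03562361 139.16279405]
 [280.96308613 120.07560721]] [-0.0195778   0.94805731  0.00268898]
```

View pics/s4.png

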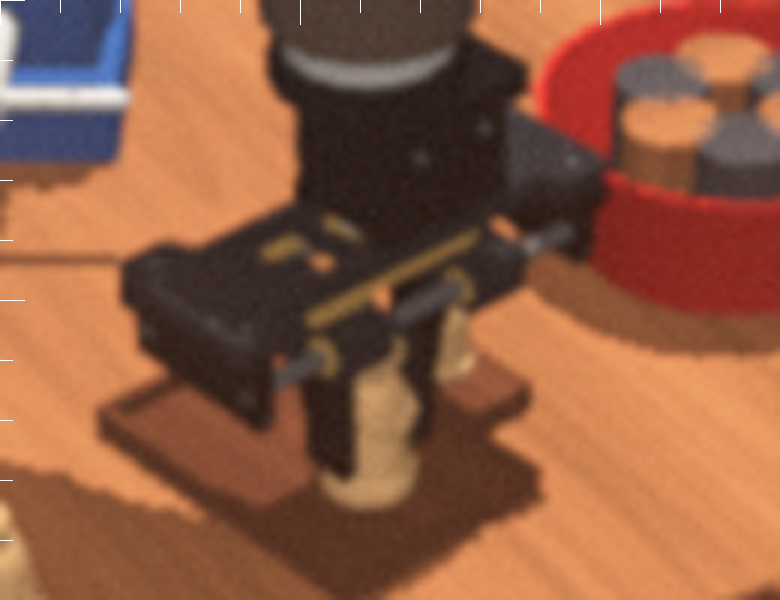

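The shepherd is held upright, foot bottom at crop (368,480), about 14 mm above the tray floor. I'll lower carefully.

Emit:
jog_arm([
  [[0,0,0.006,0],[0,0,0.006,0],[0,0,0,0],[0,0,0,0]],
])

```text
time_s: 6.7
tcp_pos: [0.5879, 0.2074, 0.0912]
ee_rot: [[0.168, -0.986, 0.0], [-0.986, -0.168, -0.0], [0.0, -0.0, -1.0]]
wrist_force: [-0.2, 0.1, 0.1]
gripper_width: 0.361
gripper_force: 30.0
```

Emit:
jog_arm([
  [[0,0,0.0015,0],[0,0,0,0]],
])

```text
time_s: 6.95
tcp_pos: [0.588, 0.2075, 0.09]
ee_rot: [[0.168, -0.986, 0.001], [-0.986, -0.168, 0.0], [-0.0, -0.001, -1.0]]
wrist_force: [0.2, 0.0, 0.2]
gripper_width: 0.358
gripper_force: 30.0
```

Emit:
jog_arm([
  [[0,0,0.0015,0],[0,0,0,0]],
])

```text
time_s: 7.2
tcp_pos: [0.588, 0.2076, 0.0898]
ee_rot: [[0.169, -0.986, 0.001], [-0.986, -0.169, -0.0], [0.0, -0.001, -1.0]]
wrist_force: [-1.8, -0.5, 6.9]
gripper_width: 0.361
gripper_force: 30.0
```

Emit:
jog_arm([
  [[0,0,-0.0005,0],[0,0,0,0],[0,0,0,0],[0,0,0,0],[0,0,0,0],[0,0,-0.01,0],[0,0,-0.03,0],[0,0,-0.04,0],[0,0,-0.04,0]],
], claw=0.65)

```text
time_s: 8.32
tcp_pos: [0.5878, 0.2073, 0.2107]
ee_rot: [[0.168, -0.986, 0.001], [-0.986, -0.168, 0.0], [-0.0, -0.001, -1.0]]
wrist_force: [0.6, 0.4, -1.1]
gripper_width: 0.648
gripper_force: 0.0
```

```bash
python3 -c "
from h import *
plan(.4215,.2225,135,.027)"
```

```text
t 8.32 turn 0.955 shift x 0.1069 y 0.1283 z 0.2107 down 0.1327 j6 -25 grip 0.65 0.0
```

Emit:
jog_arm([
  [[0,0,0,0.159],[0,0,0,0.159],[0,0,0,0.159],[0,0,0,0.159],[0,0,0,0.159],[0,0,0,0.16],[0.0214,0.0257,0,0],[0.0214,0.0257,0,0],[0.0214,0.0257,0,0],[0.0214,0.0257,0,0],[0.0213,0.0255,0,0],[0,0,0.03,0],[0,0,0.03,0],[0,0,0.03,0],[0,0,0.025,0],[0,0,0.0127,0],[0,0,0.005,0],[0,0,0,0]],
], claw=0.8)

```text
time_s: 10.58
tcp_pos: [0.4218, 0.2229, 0.0765]
ee_rot: [[-0.707, -0.707, 0.001], [-0.707, 0.707, 0.001], [-0.001, -0.0, -1.0]]
wrist_force: [0.2, 0.1, 1.0]
gripper_width: 0.801
gripper_force: 0.0
```

Emit:
jog_arm([
  [[0,0,0,0],[0,0,0,0],[0,0,0,0],[0,0,0,0],[0,0,0,0],[0,0,0,0],[0,0,0,0],[0,0,0,0]],
], claw=0)

```text
time_s: 11.58
tcp_pos: [0.4217, 0.2229, 0.0769]
ee_rot: [[-0.707, -0.707, 0.001], [-0.707, 0.707, 0.0], [-0.001, -0.0, -1.0]]
wrist_force: [-1.5, -0.6, 5.9]
gripper_width: 0.388
gripper_force: 73.5
```

Emit:
jog_arm([
  [[0,0,-0.01,0],[0,0,-0.02,0],[0,0,-0.03,0],[0,0,-0.03,0],[0,0,-0.02,0],[0,0,0,0]],
])

```text
time_s: 12.32
tcp_pos: [0.422, 0.2231, 0.1877]
ee_rot: [[-0.707, -0.707, 0.003], [-0.707, 0.707, 0.003], [-0.004, 0.0, -1.0]]
wrist_force: [-0.2, -0.4, -1.0]
gripper_width: 0.388
gripper_force: 70.4
```

```bash
python3 -c "
from h import *
plan(.5762,.2807,9.7,.032)"
```

```text
t 12.32 turn -0.955 shift x -0.0308 y -0.1617 z 0.1877 down 0.1047 j6 -92 grip 0.39 70.4
```

Emit:
jog_arm([
  [[0,0,0,-0.1],[0,0,0,-0.15],[0,0,0,-0.15],[0,0,0,-0.15],[0,0,0,-0.15],[0,0,0,-0.15],[0,0,0,-0.105],[-0.003,-0.016,0,0],[-0.006,-0.032,0,0],[-0.007,-0.035,0,0],[-0.007,-0.035,0,0],[-0.006,-0.03,0,0],[-0.0018,-0.0137,0.01,0],[0,0,0.025,0],[0,0,0.025,0],[0,0,0.025,0],[0,0,0.013,0],[0,0,0.004,0],[0,0,0,0],[0,0,0,0]],
])

```text
time_s: 14.82
tcp_pos: [0.5762, 0.2805, 0.0851]
ee_rot: [[0.168, -0.986, 0.002], [-0.986, -0.168, 0.001], [-0.001, -0.002, -1.0]]
wrist_force: [0.6, -0.4, -1.6]
gripper_width: 0.386
gripper_force: 70.4
```

Emit:
jog_arm([
  [[0,0,0.0015,0],[0,0,0,0]],
])

```text
time_s: 15.08
tcp_pos: [0.5758, 0.2803, 0.0829]
ee_rot: [[0.168, -0.986, 0.0], [-0.986, -0.168, 0.0], [-0.0, -0.0, -1.0]]
wrist_force: [-0.2, -0.0, -0.3]
gripper_width: 0.39
gripper_force: 70.4
```

Emit:
jog_arm([
  [[0,0,0.0015,0],[0,0,0,0]],
])

```text
time_s: 15.32
tcp_pos: [0.5759, 0.2803, 0.082]
ee_rot: [[0.169, -0.986, 0.001], [-0.986, -0.169, 0.0], [-0.0, -0.001, -1.0]]
wrist_force: [-1.8, 0.1, 5.1]
gripper_width: 0.387
gripper_force: 71.4
```

Contact with the floor. Release, and go for the sheep.

Emit:
jog_arm([
  [[0,0,-0.0005,0],[0,0,0,0],[0,0,0,0],[0,0,0,0],[0,0,0,0],[0,0,-0.01,0],[0,0,-0.03,0],[0,0,-0.04,0],[0,0,-0.04,0]],
], claw=0.65)

```text
time_s: 16.45
tcp_pos: [0.5757, 0.2802, 0.2035]
ee_rot: [[0.168, -0.986, 0.001], [-0.986, -0.168, 0.0], [-0.0, -0.001, -1.0]]
wrist_force: [0.8, -0.1, 1.0]
gripper_width: 0.651
gripper_force: 0.0
```

```bash
python3 -c "
from h import *
plan(.3514,-.2823,12.7,.029)"
```

```text
t 16.45 turn -0.052 shift x 0.4994 y 0.3425 z 0.2035 down 0.1235 j6 -31 grip 0.65 0.0
```

Emit:
jog_arm([
  [[0.0,0.0,0,-0.052],[0.0357,0.0245,0,0],[0.0357,0.0245,0,0],[0.0357,0.0245,0,0],[0.0357,0.0245,0,0],[0.0357,0.0245,0,0],[0.0357,0.0245,0,0],[0.0357,0.0245,0,0],[0.0357,0.0245,0,0],[0.0357,0.0245,0,0],[0.0357,0.0245,0,0],[0.0357,0.0245,0,0],[0.0357,0.0245,0,0],[0.0357,0.0245,0,0],[0.0353,0.024,0,0],[0,0,0.03,0],[0,0,0,0]],
], claw=0.8)

```text
time_s: 18.58
tcp_pos: [0.3496, -0.2821, 0.1707]
ee_rot: [[0.218, -0.976, -0.004], [-0.976, -0.218, 0.001], [-0.002, 0.003, -1.0]]
wrist_force: [0.3, 0.4, 0.4]
gripper_width: 0.803
gripper_force: 0.0
```

```bash
python3 -c "
from h import *
plan(.3514,-.2823,12.7,.029)
a=capture('top'); b=capture('side')
f=lambda i,x,y,w,h:cv2.resize(i[y:y+h,x:x+w],(400,400),interpolation=cv2.INTER_CUBIC)[:,:,::-1]
cv2.imwrite('pics/c1.png',np.hstack([f(a,130,130,90,90),f(b,220,230,160,160)]))
"
```

```text
t 18.57 turn -0.002 shift x 0.0006 y -0.0017 z 0.1707 down 0.0907 j6 31 grip 0.80 0.0
```

View pics/c1.png

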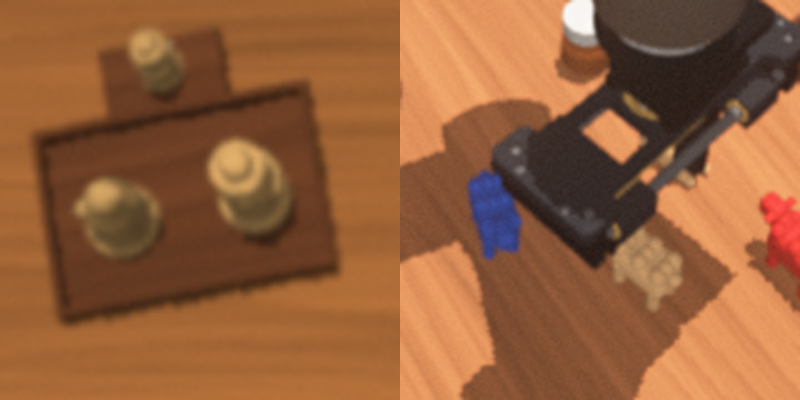

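Both people stand upright in the left tray, and the gripper is over the sheep. Lowering now.

Emit:
jog_arm([
  [[0.0006,-0.0017,0.02,0],[0,0,0.025,0],[0,0,0.025,0],[0,0,0.015,0],[0,0,0.0055,0],[0,0,0,0]],
])

```text
time_s: 19.42
tcp_pos: [0.3536, -0.2823, 0.0817]
ee_rot: [[0.22, -0.975, 0.001], [-0.975, -0.22, -0.001], [0.001, -0.001, -1.0]]
wrist_force: [-0.0, -0.9, 0.0]
gripper_width: 0.798
gripper_force: 0.0
```

Emit:
jog_arm([
  [[0,0,0,0],[0,0,0,0],[0,0,0,0],[0,0,0,0],[0,0,0,0],[0,0,0,0],[0,0,0,0],[0,0,0,0]],
], claw=0)

```text
time_s: 20.42
tcp_pos: [0.3528, -0.2824, 0.0811]
ee_rot: [[0.219, -0.976, -0.0], [-0.976, -0.219, -0.0], [0.0, 0.0, -1.0]]
wrist_force: [0.5, -0.1, -0.1]
gripper_width: 0.315
gripper_force: 30.0
```

Emit:
jog_arm([
  [[0,0,-0.01,0],[0,0,-0.02,0],[0,0,-0.03,0],[0,0,-0.03,0],[0,0,-0.02,0],[0,0,0,0]],
])

```text
time_s: 21.18
tcp_pos: [0.3535, -0.2826, 0.1928]
ee_rot: [[0.219, -0.976, 0.004], [-0.976, -0.219, -0.002], [0.002, -0.004, -1.0]]
wrist_force: [0.8, -0.2, 0.2]
gripper_width: 0.321
gripper_force: 30.0
```

```bash
python3 -c "
from h import *
plan(.6284,-.0435,-2,.035)"
```

```text
t 21.18 turn 0.256 shift x -0.2485 y -0.2663 z 0.1928 down 0.1068 j6 31 grip 0.32 30.0
```

Emit:
jog_arm([
  [[0,0,0,0.128],[0,0,0,0.128],[-0.0125,-0.0133,0,0],[-0.0249,-0.0266,0,0],[-0.031,-0.0333,0,0],[-0.0373,-0.04,0,0],[-0.0373,-0.04,0,0],[-0.0373,-0.04,0,0],[-0.031,-0.0333,0,0],[-0.0249,-0.0266,0,0],[-0.0123,-0.0132,0.01,0],[0,0,0.025,0],[0,0,0.025,0],[0,0,0.025,0],[0,0,0.013,0],[0,0,0.004,0],[0,0,0,0],[0,0,0,0]],
])

```text
time_s: 23.42
tcp_pos: [0.6282, -0.0433, 0.0901]
ee_rot: [[-0.035, -0.999, 0.002], [-0.999, 0.035, 0.0], [-0.0, -0.002, -1.0]]
wrist_force: [-0.2, -0.0, 0.7]
gripper_width: 0.321
gripper_force: 30.0
```

```bash
python3 -c "
from h import *
plan(.6284,-.0435,-2,.035)
print(sense()['wrist_force'])"
```

```text
t 23.43 turn 0.000 shift x 0.0002 y -0.0002 z 0.0901 down 0.0041 j6 -13 grip 0.32 30.0
[-0.19924421 -0.01049183  0.6596001 ]
```

Emit:
jog_arm([
  [[0,0,0.002,0],[0,0,0,0]],
])

```text
time_s: 23.68
tcp_pos: [0.6277, -0.0433, 0.0873]
ee_rot: [[-0.035, -0.999, 0.0], [-0.999, 0.035, 0.0], [-0.0, -0.0, -1.0]]
wrist_force: [0.5, -0.5, 0.4]
gripper_width: 0.32
gripper_force: 30.0
```

Emit:
jog_arm([
  [[0,0,0.0015,0],[0,0,0,0]],
])

```text
time_s: 23.92
tcp_pos: [0.6278, -0.0433, 0.0861]
ee_rot: [[-0.035, -0.999, 0.0], [-0.999, 0.035, -0.0], [0.0, -0.0, -1.0]]
wrist_force: [-1.0, 0.4, 3.0]
gripper_width: 0.321
gripper_force: 30.0
```

Contact. Release.

Emit:
jog_arm([
  [[0,0,0,0],[0,0,0,0],[0,0,0,0],[0,0,0,0],[0,0,0,0],[0,0,-0.01,0],[0,0,-0.03,0],[0,0,-0.04,0],[0,0,-0.04,0]],
], claw=0.65)

```text
time_s: 25.05
tcp_pos: [0.6276, -0.0434, 0.2075]
ee_rot: [[-0.035, -0.999, 0.001], [-0.999, 0.035, -0.0], [0.0, -0.001, -1.0]]
wrist_force: [0.6, 0.0, -0.4]
gripper_width: 0.654
gripper_force: 0.0
```

```bash
python3 -c "
from h import *
plan(.4271,-.2088,9.5,.0225)"
```

```text
t 25.05 turn -0.201 shift x 0.1301 y 0.2251 z 0.2075 down 0.1340 j6 -13 grip 0.65 0.0
```

Emit:
jog_arm([
  [[0,0,0,-0.1],[0,0,0,-0.101],[0.0163,0.0281,0,0],[0.0163,0.0281,0,0],[0.0163,0.0281,0,0],[0.0163,0.0281,0,0],[0.0163,0.0281,0,0],[0.0163,0.0281,0,0],[0.0163,0.0281,0,0],[0.016,0.0284,0,0],[0,0,0.03,0],[0,0,0.03,0],[0,0,0.03,0],[0,0,0.025,0],[0,0,0.013,0],[0,0,0.0055,0],[0,0,0,0],[0,0,0,0]],
], claw=0.8)

```text
time_s: 27.3
tcp_pos: [0.4277, -0.2089, 0.0729]
ee_rot: [[0.165, -0.986, 0.002], [-0.986, -0.165, -0.0], [0.001, -0.002, -1.0]]
wrist_force: [-0.0, 0.3, 1.1]
gripper_width: 0.802
gripper_force: 0.0
```

Emit:
jog_arm([
  [[0,0,0,0],[0,0,0,0],[0,0,0,0],[0,0,0,0],[0,0,0,0],[0,0,0,0],[0,0,0,0],[0,0,0,0]],
], claw=0)

```text
time_s: 28.3
tcp_pos: [0.4272, -0.2088, 0.0721]
ee_rot: [[0.165, -0.986, 0.0], [-0.986, -0.165, -0.0], [0.0, -0.0, -1.0]]
wrist_force: [0.6, -0.5, -0.1]
gripper_width: 0.321
gripper_force: 30.0
```

Emit:
jog_arm([
  [[0,0,-0.01,0],[0,0,-0.02,0],[0,0,-0.03,0],[0,0,-0.03,0],[0,0,-0.025,0],[0,0,0,0]],
])

```text
time_s: 29.05
tcp_pos: [0.4281, -0.209, 0.1894]
ee_rot: [[0.165, -0.986, 0.006], [-0.986, -0.165, -0.001], [0.002, -0.005, -1.0]]
wrist_force: [0.3, 0.5, -0.0]
gripper_width: 0.317
gripper_force: 30.0
```

```bash
python3 -c "
from h import *
plan(.631,.0315,-2,.0285)"
```

```text
t 29.05 turn 0.201 shift x -0.2474 y -0.1944 z 0.1894 down 0.1099 j6 16 grip 0.32 30.0
```

Emit:
jog_arm([
  [[0,0,0,0.1],[0,0,0,0.101],[-0.0124,-0.0097,0,0],[-0.0247,-0.0194,0,0],[-0.0309,-0.0243,0,0],[-0.0371,-0.0292,0,0],[-0.0371,-0.0292,0,0],[-0.0371,-0.0292,0,0],[-0.0309,-0.0243,0,0],[-0.0247,-0.0194,0,0],[-0.0125,-0.0097,0.01,0],[0,0,0.025,0],[0,0,0.025,0],[0,0,0.025,0],[0,0,0.015,0],[0,0,0.008,0],[0,0,0,0],[0,0,0,0]],
])

```text
time_s: 31.3
tcp_pos: [0.6306, 0.0317, 0.08]
ee_rot: [[-0.035, -0.999, 0.002], [-0.999, 0.035, 0.0], [-0.0, -0.002, -1.0]]
wrist_force: [-0.3, -0.6, -0.1]
gripper_width: 0.322
gripper_force: 30.0
```

Emit:
jog_arm([
  [[0,0,0.002,0],[0,0,0,0]],
])

```text
time_s: 31.55
tcp_pos: [0.6301, 0.0316, 0.0774]
ee_rot: [[-0.035, -0.999, 0.001], [-0.999, 0.035, 0.0], [-0.0, -0.001, -1.0]]
wrist_force: [1.1, 0.5, -0.3]
gripper_width: 0.317
gripper_force: 30.0
```

Emit:
jog_arm([
  [[0,0,0.0015,0],[0,0,0,0]],
])

```text
time_s: 31.8
tcp_pos: [0.6303, 0.0317, 0.0771]
ee_rot: [[-0.034, -0.999, 0.001], [-0.999, 0.034, -0.0], [0.0, -0.001, -1.0]]
wrist_force: [-2.3, 0.2, 6.3]
gripper_width: 0.319
gripper_force: 30.0
```

Emit:
jog_arm([
  [[0,0,-0.0005,0],[0,0,0,0],[0,0,0,0],[0,0,0,0],[0,0,0,0],[0,0,-0.01,0],[0,0,-0.03,0],[0,0,-0.04,0],[0,0,-0.04,0]],
], claw=0.65)

```text
time_s: 32.92
tcp_pos: [0.63, 0.0316, 0.198]
ee_rot: [[-0.035, -0.999, 0.001], [-0.999, 0.035, -0.0], [0.0, -0.001, -1.0]]
wrist_force: [0.4, 0.5, 0.1]
gripper_width: 0.651
gripper_force: 0.0
```

```bash
python3 -c "
from h import *
plan(.471,-.0117,122.2,.031)"
```

```text
t 32.92 turn 0.974 shift x 0.1576 y 0.0481 z 0.1980 down 0.1160 j6 -20 grip 0.65 0.0
```

Emit:
jog_arm([
  [[0,0,0,0.162],[0,0,0,0.162],[0,0,0,0.162],[0,0,0,0.162],[0,0,0,0.163],[0,0,0,0.163],[0.0263,0.008,0,0],[0.0263,0.008,0,0],[0.0263,0.008,0,0],[0.0263,0.008,0,0],[0.0263,0.008,0,0],[0.0261,0.0081,0,0],[0,0,0.03,0],[0,0,0.03,0],[0,0,0.03,0],[0,0,0.015,0],[0,0,0.01,0],[0,0,0,0]],
], claw=0.8)

```text
time_s: 35.17
tcp_pos: [0.4711, -0.0116, 0.081]
ee_rot: [[-0.846, -0.533, -0.0], [-0.533, 0.846, -0.0], [0.0, 0.0, -1.0]]
wrist_force: [0.6, -0.2, 0.8]
gripper_width: 0.796
gripper_force: 0.0
```

Emit:
jog_arm([
  [[0,0,0,0],[0,0,0,0],[0,0,0,0],[0,0,0,0],[0,0,0,0],[0,0,0,0],[0,0,0,0],[0,0,0,0]],
], claw=0)

```text
time_s: 36.17
tcp_pos: [0.4711, -0.0116, 0.0812]
ee_rot: [[-0.846, -0.533, 0.0], [-0.533, 0.846, -0.0], [-0.0, -0.0, -1.0]]
wrist_force: [-1.8, -0.7, 4.4]
gripper_width: 0.411
gripper_force: 30.0
```

Emit:
jog_arm([
  [[0,0,-0.01,0],[0,0,-0.02,0],[0,0,-0.03,0],[0,0,-0.03,0],[0,0,-0.025,0],[0,0,0,0]],
])

```text
time_s: 36.92
tcp_pos: [0.472, -0.0114, 0.1981]
ee_rot: [[-0.846, -0.533, 0.005], [-0.533, 0.846, 0.001], [-0.005, -0.001, -1.0]]
wrist_force: [-0.2, -0.1, -0.8]
gripper_width: 0.418
gripper_force: 30.0
```

```bash
python3 -c "
from h import *
plan(.6117,-.2388,7.7,.037)"
```

```text
t 36.92 turn -1.143 shift x 0.2441 y -0.1080 z 0.1981 down 0.1101 j6 -76 grip 0.42 30.0
```

Emit:
jog_arm([
  [[0,0,0,-0.143],[0,0,0,-0.167],[0,0,0,-0.167],[0,0,0,-0.167],[0,0,0,-0.167],[0,0,0,-0.167],[0,0,0,-0.165],[0.0122,-0.0054,0,0],[0.0305,-0.0135,0,0],[0.0427,-0.0189,0,0],[0.0488,-0.0216,0,0],[0.0488,-0.0216,0,0],[0.0366,-0.0162,0,0],[0.0183,-0.0081,0,0],[0.0062,-0.0027,0.015,0],[0,0,0.03,0],[0,0,0.03,0],[0,0,0.02,0],[0,0,0.011,0],[0,0,0.003,0]],
])

```text
time_s: 39.42
tcp_pos: [0.6103, -0.2389, 0.0863]
ee_rot: [[0.133, -0.991, -0.002], [-0.991, -0.133, 0.0], [-0.0, 0.002, -1.0]]
wrist_force: [-3.0, 0.9, 6.8]
gripper_width: 0.414
gripper_force: 30.0
```

Emit:
jog_arm([
  [[0,0,0.0005,0],[0,0,0,0]],
])

```text
time_s: 39.67
tcp_pos: [0.6111, -0.2392, 0.0872]
ee_rot: [[0.133, -0.991, 0.002], [-0.991, -0.133, -0.0], [0.0, -0.001, -1.0]]
wrist_force: [-0.1, -0.8, -0.3]
gripper_width: 0.412
gripper_force: 30.0
```

Emit:
jog_arm([
  [[0,0,0.0015,0],[0,0,0,0]],
])

```text
time_s: 39.92
tcp_pos: [0.6112, -0.2392, 0.0863]
ee_rot: [[0.134, -0.991, 0.002], [-0.991, -0.134, -0.001], [0.001, -0.001, -1.0]]
wrist_force: [-0.4, 1.3, 4.6]
gripper_width: 0.408
gripper_force: 30.0
```

Contact. Release, lift, and move back clear for a final look.

Emit:
jog_arm([
  [[0,0,0,0],[0,0,0,0],[0,0,0,0],[0,0,0,0],[0,0,0,0],[0,0,-0.01,0],[0,0,-0.03,0],[0,0,-0.04,0],[0,0,-0.04,0],[0.02,0.03,-0.02,0],[0.02,0.04,0,0],[0.02,0.04,0,0],[0.02,0.04,0,0],[0.02,0.02,0,0],[0,0,0,0],[0,0,0,0]],
], claw=0.65)

```text
time_s: 41.92
tcp_pos: [0.4559, -0.3608, 0.2256]
ee_rot: [[0.134, -0.991, 0.001], [-0.991, -0.134, -0.0], [0.001, -0.001, -1.0]]
wrist_force: [0.8, -0.0, -0.1]
gripper_width: 0.65
gripper_force: 0.0
```

```bash
python3 -c "
from h import *
print(sense()['time_s'])
a=capture('top'); b=capture('side')
f=lambda i,x,y,w,h:cv2.resize(i[y:y+h,x:x+w],(800,300),interpolation=cv2.INTER_CUBIC)[:,:,::-1]
cv2.imwrite('pics/fin.png',np.vstack([f(a,130,115,290,109),f(b,230,90,267,200)[:, :] if 0 else cv2.resize(b[90:310,130:490],(491,300))[:,:,::-1].copy() if 0 else np.hstack([cv2.resize(b[90:310,130:490],(491,300),interpolation=cv2.INTER_CUBIC)[:,:,::-1],cv2.resize(a[190:320,130:264],(309,300))[:,:,::-1]])]))
"
```

```text
41.925
```

View pics/fin.png

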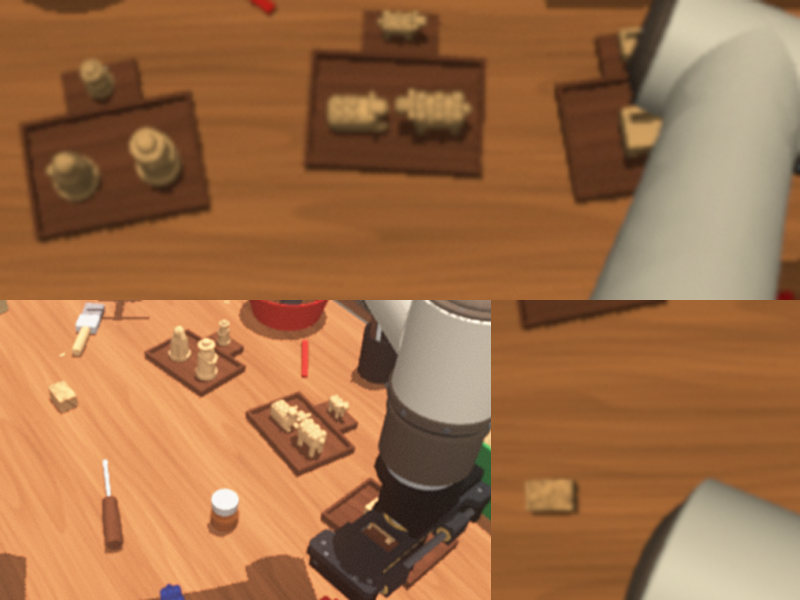

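The people and animals stand well in their trays, and the jar and cork haven't moved. The arm hides the manger at (640,130), so I'll move aside and check it.

Emit:
jog_arm([
  [[-0.03,0,0,0],[-0.05,0,0,0],[-0.05,0,0,0],[-0.05,0,0,0],[-0.05,0,0,0],[-0.05,0,0,0],[-0.05,0,0,0],[-0.03,0,0,0],[0,0,0,0],[0,0,0,0]],
])

```text
time_s: 43.28
tcp_pos: [0.4076, -0.0039, 0.2251]
ee_rot: [[0.135, -0.991, 0.0], [-0.991, -0.135, -0.0], [0.0, -0.0, -1.0]]
wrist_force: [0.2, -0.4, -0.1]
gripper_width: 0.651
gripper_force: 0.0
```

```bash
python3 -c "
from h import *
a=capture('top'); b=capture('side')
f=lambda i,x,y,w,h:cv2.resize(i[y:y+h,x:x+w],(400,400),interpolation=cv2.INTER_CUBIC)[:,:,::-1]
cv2.imwrite('pics/fin2.png',np.hstack([f(a,320,115,100,100),f(b,350,200,120,120)]))
"
```

```text
(no output)
```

View pics/fin2.png

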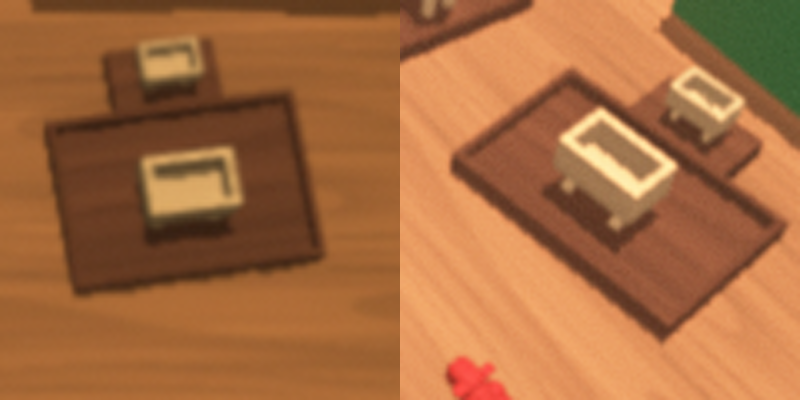

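The manger stands upright in the centre of its tray, at about (190,185) in the left crop.

```bash
python3 -c "
from station import *
print(finish_job())"
```

```text
the job is handed in; nothing more can be done
None
```

All five carvings are standing upright in their matching trays, the wax jar and cork block show no sign of having moved in the final pictures, and the job was handed in at about 43 s.

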